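Clamp a polymer disc on the infrared spectrometer with the slip-clutch knob

ROBOT

A 6-joint arm with a two-finger parallel gripper is mounted at the origin on the work surface. World frame = base frame: x ahead of the robot, y to its left, z up, the work surface at z = 0. Lengths are in mm, angles in rad, forces in N, time in s.
With the tool pointing down it reaches from about 350 to 975 mm from the base axis. Payload 7.1 kg.
Tool frame: the origin (TCP) lies on the front face of the gripper's body, between the roots of the fingers; the fingertips stand 80 mm ahead of it and the grasp point (between the pads) lies 61 mm ahead of it (env.tips_ahead is the distance from the TCP to the fingertips, in mm); z points along the fingers, y is the direction in which the jaws open and shut (so a half turn about z gives the same grasp; the last joint's range is limited). The gripper opens to 88 mm and grips with 3 to 60 N. Pads are 20 mm wide; open, the fingers measure 115 mm over their backs; the gripper's body (75 mm by 178 mm) begins 61 mm behind the grasp point.
Start: joints at [-1.341, 0.423, 1.63, -0, 1.089, -0.019], TCP at [153.92, -605.734, 302.675] pointing down, gripper open.
Joint ranges: [-3, 3], [-0.9, 2.11], [0.09, 2.58], [-1.31, 4.45], [0.11, 2.69], [-2.54, 2.54]. Speed limits (rad/s): [2.39, 2.39, 3.01, 3.14, 3.14, 3.14].

INTERFACE

Orientations are given as a unit quaternion [x, y, z, w].
In Python, from station import env, set_gripper, viewer, workorder gives the robot as it stands. Calls block until the motion is done:
- env.reach(position, orientation): joint-space move of the TCP to a pose.
- env.move_l(position, rot=None, rate=150, f_stop=None): straight line of the TCP; rot=None keeps the orientation; rate is the mean speed in mm/s. With f_stop (N) it stops when the force on the tool has changed by that much, and returns True; else False.
- env.move_joints(angles): joint-space move.
- set_gripper(opening): finger opening in mm; the grip force is fixed at half the most; returns when the fingers have stopped.
- env.hold(seconds).
- env.ik(position, orientation): joint angles nearest the present ones, or None.
- env.read_state(): the state.
- viewer.camera(name): name is "scene" or "side" or "wrist"; returns the picture (400x640x3 uint8, blue, green, red); there is no depth.
- viewer.camera_params(name): a dict with "fx", "fy", "cx", "cy" (pixels), "pose" (4x4, takes a point from camera to world coordinates); the wrist camera has in their place "tool_from_camera" (4x4, takes a point from camera to tool coordinates, whose origin is the TCP and whose axes are the flange's). Camera axes: x right, y up, looking along -z (the intrinsics and any distortion apply to the point x, -y, -z); pixel columns grow to the right and rows downward; lengths in mm; the calibration is good to about 2 mm. The wrist camera is an equidistant fisheye: a pixel r from the principal point sees the ray r / f radians off the axis. A picture is of the moment at which its call begins: read the wrist's pose just before it. camera_params takes no time and is no camera call.
A pose or a line that the arm cannot do raises env.IKError and nothing moves.
- workorder.sign_off(): hands the job in, once; it reports no verdict.
The state is a dict: "time_s": time; "qpos": joint angles; "dq": joint speeds; "tau": joint torques, N m; "tool_pos": TCP position; "orientation": TCP orientation; "force": force on the tool from outside, world axes, zero at the start; "wrist_torque": the same for the moment, N m; "width": finger opening in mm.
Only numpy, scipy, OpenCV 4.12 (cv2) and the standard library are available. Lean on these libraries where they do the work, as an engineer would, in place of code of your own. Each camera call takes 0.05 s, during which the arm holds its last target. There are 200 camera calls.

TASK

Clamp the blue plastic disc for an infrared measurement: lay it gently, flat and centred, on the spectrometer's small round crystal seat and let go, then swing the pressure arm home against its stop so that its anvil stands over the disc. Turn the arm's knob clockwise until its slip clutch clicks, stop at that first click before a second, and let go, leaving the disc clamped. The crystal is fragile, so do not press hard on it, neither with the disc nor by leaning on the knob, and leave the other samples, the bottle and the tweezers where they are.

Things in the scene. Friction and masses are not known exactly. Their poses are not given: they have to be found in the camera images.
- blue_disc_center (a point): centre of the blue plastic disc (the sample), a loose cylinder 28 mm across and 12 mm high, 11 to 17 g, lying flat on the sample plate; z axis up. It can be picked by the fingertips across its diameter.
- white_disc_center (a point): centre of the white disc, same size; leave it
- red_disc_center (a point): centre of the red disc, same size; leave it
- blue_disc: the blue disc itself; origin at the centre of its underside
- plate: fixed white ceramic sample plate, 70 (x) by 180 (y) by 5 mm high; origin at the centre of its underside, on the bench. The three discs lie in a row along its y axis, about 58 mm apart, in any order.
- spectrometer: fixed light-grey compact infrared spectrometer, 240 (x) by 190 (y) by 85 mm high, flat steel top; origin at the centre of its underside, z up. On its top: the crystal seat at x = -45 mm, y = 0, and the post of the pressure arm (28 mm thick) with its axis at x = +55 mm, y = 0
- puck: the crystal seat: a fixed aluminium round 48 mm across, 3 mm proud of the spectrometer's top; origin at the centre of its underside
- crystal (a point): centre of the seat's upper face (88 mm above the bench), where the small dark crystal (8 mm across) lies; the disc's centre belongs 6 mm above it
- swing: aluminium pressure arm, 24 mm wide, 18 high; origin on its vertical pivot (post axis) at its underside, 122 mm over the bench. It reaches along its -x to the knob, 100 mm out. The knob's top is about 193 mm over the bench. Starts swung out 1.4 to 1.9 rad anticlockwise (from above); swings clockwise with 1.2 N friction at the knob to a hard stop, its x axis then along the spectrometer's.
- spindle: dark steel collar under the knob, 53 mm across, 3 thick, fixed to the clamping screw; origin on the screw axis 27 mm below the collar, z up. Turns with the knob until the clutch slips and goes down 10 mm a turn (1.59 mm a radian) clockwise from above. The screw stays where it is left
- anvil: steel anvil at the screw's lower end, a flat round tip 10 mm across; origin at the centre of its lower face. The screw's nut floats on a stiff spring in the arm's head, so the load comes on softly over some 0.8 to 1.8 rad of turning; when the clutch gives way the load is some 38 N, and a push down on the knob adds to it. The crystal seat bears 50 N at most
- anvil_tip (a point): centre of the anvil's lower face. It starts so high that it passes about 2 to 5 mm above the 12 mm disc when the arm is home.
- knob_grip (a point): point on the knob's axis to grip at, 10 mm below its top, 29.5 mm above the collar. Black fluted vertical knob with blue cap, 40 mm across, 38 high. Turning takes about 0.15 N m; once the anvil presses it rises to 0.2 and the clutch slips: knob turns on, collar stays, and at each click the torque drops through zero to -0.08 (the knob snaps ahead) and rises again, 10 clicks a turn (0.63 rad each)
- knob_line (a point): outer end of the white line on the knob's top, 20 mm from the axis
- collar_line (a point): white line on the collar's upper face, 23 mm from the axis. At the start both lines point the same way; they stay together until the clutch slips, after which the knob's line runs ahead clockwise by the angle slipped.
- vial: small amber bottle, 48 mm across and 85 mm high, loose; origin under its centre; leave it
- tweezers: steel tweezers, about 130 mm long, lying loose along their x axis; leave them
There are look-alikes about, which are no part of the job. Of the things like the blue_disc, leave any that is brown or green; of the rest the smaller one is meant.

How it is judged (in metres and radians):
On the way, in this order (a step that is already met when the one before it is completed fails the run):
1. the blue disc lies flat on the crystal seat, centred within 8 mm, and is let go (horizontal distance between blue_disc_center and crystal below 0.008 m and z of blue_disc_center in the frame of crystal below 0.009 m and angle between blue_disc_center's own z axis and vertical below 0.1 rad and contact force between the fingers and blue_disc below 0.1 N), for 0.2 s.
2. with the disc still there, the arm is swung home: anvil within 4 mm of over the crystal (horizontal distance between blue_disc_center and crystal below 0.008 m and z of blue_disc_center in the frame of crystal below 0.009 m and angle between blue_disc_center's own z axis and vertical below 0.1 rad and horizontal distance between anvil_tip and crystal below 0.004 m), for 0.2 s.
3. the clutch has clicked (knob line at least one click, over 0.5 rad, ahead of the collar line) and the anvil presses the disc with more than 25 N (x of knob_line in the frame of spindle above -0.0175 m and contact force between anvil and blue_disc above 25 N), for 0.2 s.
At the end, for the whole second after the job is handed in: The blue disc lies flat and still on the seat, centred within 8 mm of the crystal, the anvil is within 4 mm of over the crystal and presses the disc onto the seat with more than 25 N, and the knob's line is at least one click (over 0.5 rad) ahead of the collar's line (all of step 2 and all of step 3 and contact force between blue_disc and puck above 25 N and linear speed of blue_disc below 0.01 m/s); the robot touches nothing.
It fails at once if the knob is turned on over a second click: its line gets more than 1.1 rad ahead of the collar's (x of knob_line in the frame of spindle above -0.0091 m).
It fails at once if the crystal seat is loaded with more than 50 N (contact force between puck and anything else above 50 N).
It fails at once if the white or red disc, the bottle or the tweezers is moved by more than 20 mm (distance of any of white_disc_center, red_disc_center, vial, tweezers from where it was at the start of the episode above 0.02 m).
It fails at once if the disc is pressed or dropped on the seat with more than 30 N before the arm is swung over it (not laid down gently) (contact force between blue_disc and puck above 30 N and horizontal distance between anvil_tip and crystal above 0.03 m).
It also fails if it takes over 72 s, if anything falls off the work surface, if the arm or the gripper's body presses on something with over 40 N, if the wrist force passes 120 N, or if a joint passes its speed limit or range.

## Working session

There is one attempt and no reset: what is moved stays moved. The work goes in short steps, each a Python script; the robot and the scene stay as the last script left them, time stands still between calls to the robot, and variables do not carry over. Pictures are saved under pics/ and viewed, about 8 in all and at most 12, crops included, and the job is handed in when it is done.

```bash
ls; mkdir -p pics; python3 - <<'E'
from station import env, set_gripper, viewer, workorder
import cv2,numpy as np
for n in("scene","side"):
    cv2.imwrite(f"pics/{n}0.png",viewer.camera(n)); p=viewer.camera_params(n); print(n,p)
cv2.imwrite("pics/wrist0.png",viewer.camera("wrist"));print(viewer.camera_params("wrist"))
print(env.read_state())
E
```

```text
pics
scene {'fx': 457.0750924521615, 'fy': 457.0750924521615, 'cx': 321.312541447835, 'cy': 190.50550270447437, 'pose': array([[-1.44162548e-01, -7.25740265e-01,  6.72694751e-01,
         1.30125179e+03],
       [ 9.89459431e-01, -1.15117955e-01,  8.78515218e-02,
         6.97701628e+01],
       [ 1.36818576e-02,  6.78269065e-01,  7.34686248e-01,
         9.47053077e+02],
       [ 0.00000000e+00,  0.00000000e+00,  0.00000000e+00,
         1.00000000e+00]])}
side {'fx': 454.6541184780005, 'fy': 454.6541184780005, 'cx': 320.02013821584956, 'cy': 197.81910164406673, 'pose': array([[ 9.53022584e-01,  1.88834901e-01, -2.36831868e-01,
         2.75867426e+02],
       [-3.02358989e-01,  5.46399941e-01, -7.81041706e-01,
        -8.85182520e+02],
       [-1.80830145e-02,  8.15958629e-01,  5.77827414e-01,
         7.76374340e+02],
       [ 0.00000000e+00,  0.00000000e+00,  0.00000000e+00,
         1.00000000e+00]])}
{'fx': 309.70691628693146, 'fy': 309.70691628693146, 'cx': 320.5923096923291, 'cy': 203.57931464437075, 'tool_from_camera': array([[-1.45250922e-03,  9.64596124e-01,  2.63727527e-0
[... 281 characters left out ...]
]])}
{'time_s': 0.15, 'qpos': array([-1.34095703e+00,  4.23668538e-01,  1.63049987e+00,  3.17940324e-05,
        1.08856405e+00, -1.90029618e-02]), 'dq': array([-3.67656485e-04, -7.14136563e-04, -3.91186398e-03, -1.09956833e-05,
       -1.48191642e-03, -9.47186474e-04]), 'tau': array([ 5.58859301e-04, -5.44981992e+01, -2.73920935e+01,  6.44037151e-02,
        2.04452779e-02, -6.96292909e-05]), 'tool_pos': array([ 153.88120336, -605.42309405,  302.08391255]), 'orientation': array([ 9.92270426e-01,  1.24093014e-01, -4.59650719e-05, -5.68220229e-04]), 'force': array([0.10772905, 0.56645136, 0.24808209]), 'wrist_torque': array([ 0.05173955, -0.02541989, -0.00865405]), 'width': 87.96893103005462}
```

View pics/scene0.png

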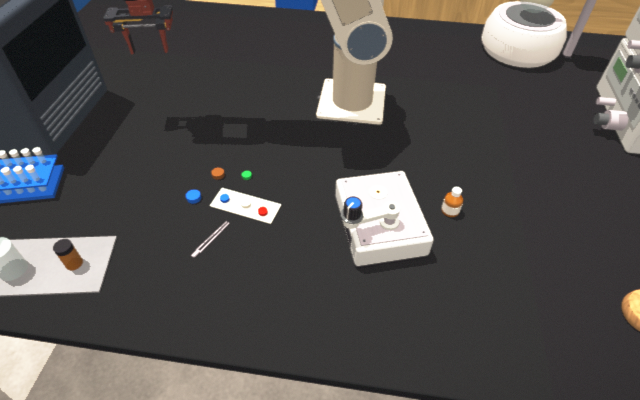

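View pics/side0.png

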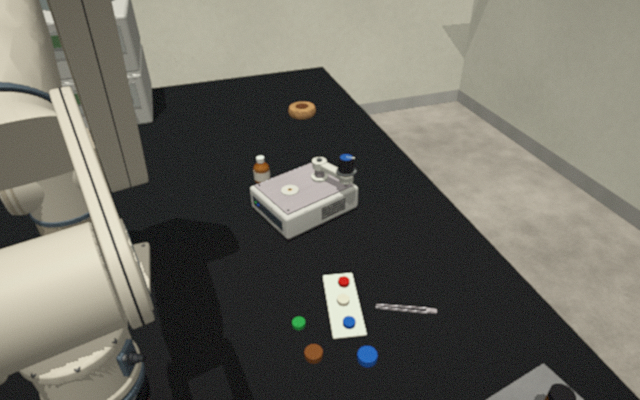

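The scene view shows the plate at (245,205) with blue (224,198), white and red discs on it. The spectrometer is at (383,215), with the post at (390,215) and the knob swung to (353,208). The larger blue look-alike is off the plate at (193,196). In the side view, the blue disc is at (349,322), the seat at (290,189) and the knob at (346,165).

```bash
cat > h.py <<'E'
from station import env, set_gripper, viewer, workorder
import cv2,numpy as np
from scipy.spatial.transform import Rotation as R
def snap(n,f=None):
    s=env.read_state(); T=np.eye(4);T[:3,:3]=R.from_quat(s["orientation"]).as_matrix();T[:3,3]=s["tool_pos"]
    im=viewer.camera(n)
    if f: cv2.imwrite(f"pics/{f}.png",im)
    return im,T
def ray(n,px,T=None):
    p=viewer.camera_params(n); u=(px[0]-p["cx"])/p["fx"]; v=(px[1]-p["cy"])/p["fy"]
    if n=="wrist":
        r=np.hypot(u,v); d=np.array([np.sin(r)*u/max(r,1e-9),-np.sin(r)*v/max(r,1e-9),-np.cos(r)]); P=T@p["tool_from_camera"]
    else: d=np.array([u,-v,-1.]); P=p["pose"]
    return P[:3,3],P[:3,:3]@d/np.linalg.norm(d)
def onz(n,px,z,T=None):
    o,d=ray(n,px,T); return o+d*(z-o[2])/d[2]
def tri(*rs):
    A=0;b=0
    for o,d in rs: M=np.eye(3)-np.outer(d,d);A=A+M;b=b+M@o
    x=np.linalg.solve(A,b); return x,[np.linalg.norm((np.eye(3)-np.outer(d,d))@(x-o)) for o,d in rs]
def project(n,X,T=None):
    p=viewer.camera_params(n); P=T@p["tool_from_camera"] if n=="wrist" else p["pose"]
    c=P[:3,:3].T@(np.asarray(X,float)-P[:3,3]); x,y,z=c[0],-c[1],-c[2]
    if n=="wrist":
        h=np.hypot(x,y); th=np.arctan2(h,z); return np.array([p["cx"]+p["fx"]*th*x/h,p["cy"]+p["fy"]*th*y/h])
    return np.array([p["cx"]+p["fx"]*x/z,p["cy"]+p["fy"]*y/z])
def blobs(im,lo,hi,amin=20):
    m=cv2.inRange(cv2.cvtColor(im,cv2.COLOR_BGR2HSV),np.array(lo),np.array(hi))
    n,l,s,c=cv2.connectedComponentsWithStats(m)
    return [(c[i].round(1).tolist(),s[i].tolist()) for i in range(1,n) if s[i,4]>=amin]
def down(yaw): # tool x axis at angle yaw, z down
    return (R.from_euler('z',yaw)*R.from_euler('x',np.pi)).as_quat()
E
python3 - <<'E'
from h import *
for n in("scene","side"):
    im=cv2.imread(f"pics/{n}0.png")
    print(n,"blue",blobs(im,(100,130,60),(125,255,255)))
    print(n,"red",[b for b in blobs(im,(0,180,120),(5,255,255))])
for n,p in(("scene",(224,198)),("side",(349,322))): print(n,onz(n,p,14))
for n,p in(("scene",(377,190)),("side",(290,189))): print("seat",n,onz(n,p,88))
print("knob",tri(ray("scene",(354,202)),ray("side",(347,158))))
print("post",onz("scene",(391,208),145),onz("side",(319,160),145))
print("vial",tri(ray("scene",(457,190)),ray("side",(260,158))))
E
```

```text
scene blue [([79.6, 3.8], [73, 0, 17, 12, 117]), ([296.3, 4.0], [276, 0, 41, 10, 356]), ([32.3, 180.1], [0, 154, 64, 50, 1945]), ([2.0, 163.9], [0, 159, 7, 11, 44]), ([193.0, 195.9], [185, 189, 17, 15, 192]), ([224.3, 197.6], [220, 194, 9, 8, 55]), ([353.3, 201.9], [346, 197, 15, 11, 109])]
scene red [([262.4, 210.9], [259, 207, 8, 8, 53])]
side blue [([345.1, 156.6], [340, 153, 13, 9, 70]), ([348.7, 321.9], [344, 317, 11, 11, 98]), ([366.8, 355.7], [356, 345, 22, 23, 402])]
side red [([343.2, 281.4], [339, 278, 9, 8, 64])]
scene [ 516.02013767 -299.87997452   14.        ]
side [ 509.75905792 -302.80464117   14.        ]
seat scene [490.54122734 107.98084566  88.        ]
seat side [493.82753122 111.04064964  88.        ]
knob (array([633.28798334,  54.35538168, 190.23554727]), [np.float64(1.9629388168163984), np.float64(1.9629388168164412)])
post [596.11850353 141.04666875 145.        ] [585.91382094 139.01920241 145.        ]
vial (array([451.74311235, 313.71398502,  81.14564542]), [np.float64(0.23402627890380912), np.float64(0.23402627890382016)])
```

```bash
python3 - <<'E'
from h import *
p=[onz("scene",(262.4,210.9),14),onz("side",(343.2,281.4),14)]; print(p)
b=np.array([513,-301,14]);r=(p[0]+p[1])/2
ay=np.arctan2(*(r-b)[1::-1]); print("plate y dir",ay)
# jaws (tool y) perpendicular to plate y => tool x along plate y
for yaw in (ay,ay-np.pi):
    q=env.ik([513,-301,230],down(yaw)); print(yaw,q)
for yaw in np.arange(-3.1,3.2,.3):
    q=env.ik([492,109.5,244],down(yaw)); print(round(yaw,2),None if q is None else q.round(2))
yaw=min((ay,ay-np.pi),key=lambda y:9 if env.ik([513,-301,230],down(y)) is None else abs(env.ik([513,-301,230],down(y))[5]))
env.reach([513,-301,230],down(yaw)); env.hold(.3)
im,T=snap("wrist","w1"); print(T,env.read_state()["time_s"])
for x in blobs(im,(100,130,60),(125,255,255)): print(x,onz("wrist",x[0],17,T))
E
```

```text
[array([ 544.63519426, -186.08978615,   14.        ]), array([ 538.14084798, -189.31212483,   14.        ])]
plate y dir 1.3252922312428144
1.3252922312428144 [-5.50624435e-01  4.70205153e-01  1.74939586e+00 -4.44089210e-16
  9.21991643e-01 -3.05120339e-01]
-1.8163004223469787 None
-3.1 [ 0.2   0.33  1.94  0.    0.87 -1.42]
-2.8 [ 0.2   0.33  1.94  0.    0.87 -1.72]
-2.5 [ 0.2   0.33  1.94  0.    0.87 -2.02]
-2.2 [ 0.2   0.33  1.94  0.    0.87 -2.32]
-1.9 None
-1.6 None
-1.3 None
-1.0 None
-0.7 [ 0.2   0.33  1.94 -0.    0.87  2.47]
-0.4 [ 0.2   0.33  1.94 -0.    0.87  2.17]
-0.1 [ 0.2   0.33  1.94 -0.    0.87  1.87]
0.2 [ 0.2   0.33  1.94 -0.    0.87  1.57]
0.5 [ 0.2   0.33  1.94 -0.    0.87  1.27]
0.8 [ 0.2   0.33  1.94 -0.    0.87  0.97]
1.1 [ 0.2   0.33  1.94 -0.    0.87  0.67]
1.4 [ 0.2   0.33  1.94 -0.    0.87  0.37]
1.7 [ 0.2   0.33  1.94 -0.    0.87  0.07]
2.0 [ 0.2   0.33  1.94 -0.    0.87 -0.23]
2.3 [ 0.2   0.33  1.94  0.    0.87 -0.53]
2.6 [ 0.2   0.33  1.94  0.    0.87 -0.83]
2.9 [ 0.2   0.33  1.94  0.    0.87 -1.13]
3.2 [ 0.2   0.33  1.94  0.    0.87 -1.43]
[[ 2.44024666e-01  9.69769010e-01  1.73943990e-04  5.12758369e+02]
 [ 9.69769018e-01 -2.44024638e-01 -1.64403531e-04 -3.01570546e+02]
 [-1.16986830e-04  2.08804009e-04 -9.99999971e-01  2.30104557e+02]
 [ 0.00000000e+00  0.00000000e+00  0.00000000e+00  1.00000000e+00]] 2.2417
([307.4, 196.1], [305, 185, 9, 22, 26]) [ 499.25621988 -299.93266956   17.        ]
([324.6, 202.7], [317, 194, 14, 14, 27]) [ 514.00274298 -310.5826823    17.        ]
([342.3, 269.9], [324, 254, 37, 33, 918]) [ 514.40995152 -387.290563     17.        ]
```

View pics/w1.png

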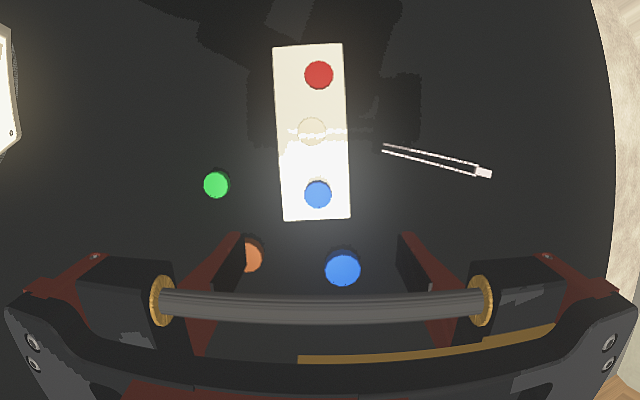

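The wrist view shows the plate with the red disc at (318,74), white at (311,131) and the target blue at about (317,194). The larger blue look-alike is at (342,270), and nothing lies in the path of the jaws.

```bash
python3 - <<'E'
from h import *
im=cv2.imread("pics/w1.png"); s=env.read_state(); T=np.eye(4);T[:3,:3]=R.from_quat(s["orientation"]).as_matrix();T[:3,3]=s["tool_pos"]
bl=[b for b in blobs(im,(95,60,60),(125,255,255),200) if 290<b[0][0]<345 and 170<b[0][1]<215]; print(bl)
c=onz("wrist",[bl[0][1][0]+bl[0][1][2]/2-.5,bl[0][1][1]+bl[0][1][3]/2-.5],16,T); print(c, "red",onz("wrist",(318.5,74.5),17,T),"white",onz("wrist",(311.5,131),17,T))
np.save("disc.npy",c)
E
```

```text
[([317.5, 194.5], [304, 182, 28, 27, 580])]
[ 509.09929452 -301.32295768   16.        ] red [ 538.77600647 -188.38864167   17.        ] white [ 519.06456616 -239.28227445   17.        ]
```

```bash
python3 - <<'E'
from h import *
c=np.load("disc.npy"); x,y=c[0],c[1]-.5
set_gripper(58)
env.move_l([x,y,115],rate=150); print(env.move_l([x,y,87.5],rate=50,f_stop=6))
print(env.read_state()["tool_pos"],env.read_state()["force"])
set_gripper(20); s=env.read_state(); print(s["width"],s["tool_pos"],s["force"])
env.move_l([x,y,270],rate=200)
q=down(1.8); X=[470,70,310]
env.reach(X,q); env.hold(.3)
im,T=snap("wrist","w2"); np.save("T2.npy",T); snap("scene","s2"); snap("side","d2")
s=env.read_state();print(s["width"],T[:3,3],s["time_s"])
E
```

```text
False
[ 509.09439692 -301.8289293    87.33301256] [-0.58443942  0.46877667 -0.61317991]
26.89051953041017 [ 509.18192382 -301.87906439   87.67124965] [0.11261323 0.0501816  2.53692591]
26.98979646449269 [470.19588532  69.45949603 309.87836277] 8.0167
```

View pics/w2.png

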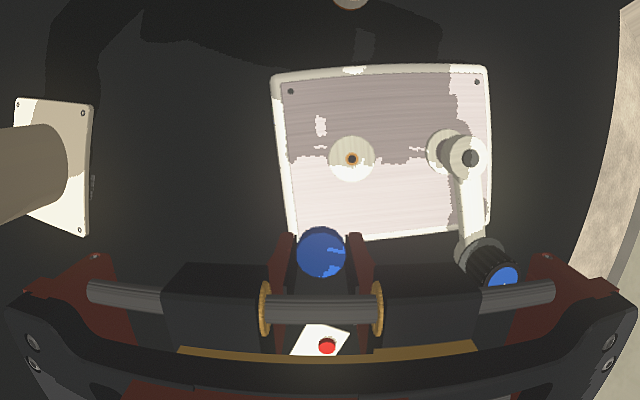

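The wrist view shows the seat with the crystal at (351.5,159), the post at (469,158) and the knob cap at (503,277). The disc is held between the fingers at (321,252).

```bash
python3 - <<'E'
from h import *
T=np.load("T2.npy")
im=cv2.imread("pics/w2.png")
hsv=cv2.cvtColor(im,cv2.COLOR_BGR2HSV)
c=im[148:170,340:363]; g=cv2.cvtColor(c,cv2.COLOR_BGR2GRAY); m=g<110; ys,xs=np.nonzero(m); px=(340+xs.mean(),148+ys.mean()); print("crystal px",px,m.sum(),onz("wrist",px,88,T))
# discs in hand: pred centre of top
for k in (70.7,): 
    X=(T@np.array([0,0,k,1]))[:3]; print("disc top pred",project("wrist",X,T))
print([b for b in blobs(im,(95,100,60),(125,255,255),200)])
o=onz("wrist",(321,252),(T@np.array([0,0,70.7,1]))[2],T); print("disc offset in tool",(np.linalg.inv(T)@np.append(o,1))[:3])
for n in("scene2","side2"):pass
print("knob wrist z193",onz("wrist",(503,277),193,T))
for z in(140,150): print("post",z,onz("wrist",(469,158),z,T))
# spectrometer corners top plate screws (290,91),(477,83)
a,b=onz("wrist",(290.5,91),85,T),onz("wrist",(477,82.5),85,T); print(a,b,np.linalg.norm(a-b),np.arctan2(*(b-a)[1::-1]))
for n,f in(("scene","s2"),("side","d2")):
    i=cv2.imread(f"pics/{f}.png"); print(n,blobs(i,(100,130,60),(125,255,255),40), project(n,onz("wrist",px,88,T)))
v=np.hstack([cv2.resize(cv2.imread("pics/s2.png")[160:260,320:440],None,fx=3,fy=3),cv2.resize(cv2.imread("pics/d2.png")[140:240,240:370],None,fx=3,fy=3)]);cv2.imwrite("pics/crop2.png",v);print(v.shape)
E
```

```text
crystal px (np.float64(351.54), np.float64(158.6)) 50 [491.35213266 109.91773662  88.        ]
disc top pred [321.90322189 256.27797202]
[([320.5, 254.4], [297, 232, 49, 46, 1776]), ([503.6, 276.6], [488, 267, 30, 20, 415])]
disc offset in tool [ 2.54934096 -0.48635906 70.7000605 ]
knob wrist z193 [628.03398564  58.31654176 193.        ]
post 140 [587.02531918 141.96439432 140.        ]
post 150 [581.73399424 141.82392857 150.        ]
[417.81671095 161.83277381  85.        ] [604.03657757 224.60851489  85.        ] 196.51623951328347 0.3251416530470069
scene [([79.6, 3.8], [73, 0, 17, 12, 117]), ([296.3, 4.0], [276, 0, 41, 10, 356]), ([32.2, 180.1], [0, 154, 64, 50, 1949]), ([2.0, 163.9], [0, 159, 7, 11, 45]), ([193.0, 195.9], [185, 189, 17, 15, 192]), ([353.3, 201.9], [346, 197, 15, 11, 109])] [377.73556465 190.31605019]
side [([282.5, 149.8], [278, 145, 10, 11, 91]), ([344.8, 156.8], [340, 153, 12, 9, 69]), ([366.9, 355.7], [356, 345, 23, 23, 401])] [289.21522478 189.39035303]
(300, 750, 3)
```

View pics/crop2.png

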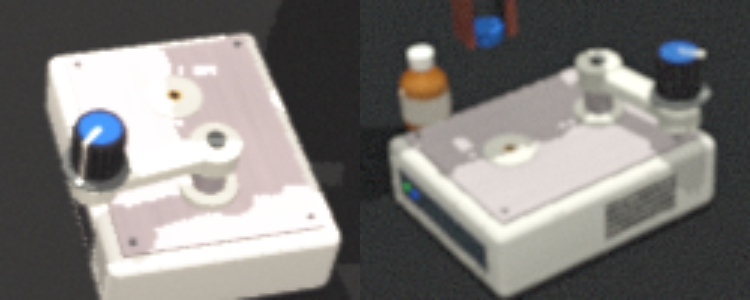

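Crystal measurements agree to about 2 mm across three views: (491.4, 110), with spectrometer yaw 0.325. That puts the post at (586, 142), which matches its direct measurement. Next I lay the disc on the seat.

```bash
python3 - <<'E'
from h import *
psi=2.6; ux=np.array([np.cos(psi),np.sin(psi)])
C=np.array([491.4,110.0]); xy=C-1.0*ux
env.reach([*xy,260],down(psi)); env.move_l([*xy,178],rate=120); env.hold(.2)
print(env.read_state()["force"])
print(env.move_l([*xy,168.5],rate=12,f_stop=3))
s=env.read_state(); print(s["tool_pos"],s["force"])
set_gripper(50); env.hold(.2); s=env.read_state(); print(s["width"],s["force"])
env.move_l([*xy,300],rate=150); env.hold(.2)
im,T=snap("wrist","w3"); np.save("T3.npy",T); snap("scene","s3"); snap("side","d3")
print(project("wrist",[*C,100],T),project("wrist",[*C,88],T),env.read_state()["time_s"])
print([b for b in blobs(im,(95,60,60),(125,255,255),150)])
E
```

```text
[ 0.19650813 -0.28452935 -0.98750657]
True
[492.19670796 109.46889838 170.60320902] [-0.25056398  0.30168286  5.44033673]
50.085227055642775 [-0.34359873 -0.47764037 -0.25846212]
[322.16814982 198.49272466] [322.12209286 195.49492905] 12.5167
[([321.2, 197.3], [308, 183, 28, 29, 637]), ([28.4, 381.6], [16, 359, 33, 41, 569])]
```

View pics/w3.png

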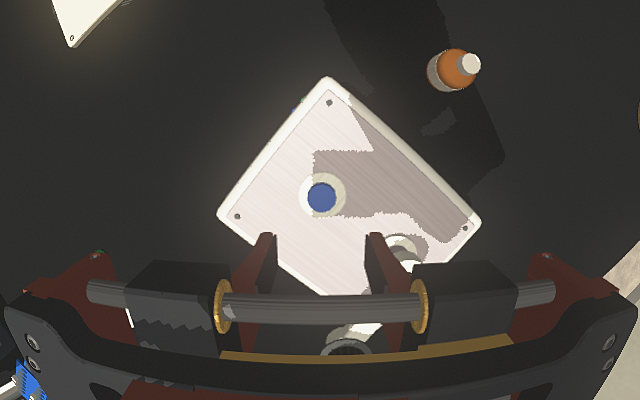

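The wrist view shows the blue disc at (321.5,197), centred on the seat to within 1–2 mm of the predicted (322,198). Next I cage the knob with open fingers and swing the arm home.

```bash
python3 - <<'E'
from h import *
P=np.array([586.2,141.9]); pt=lambda th:P+100*np.array([np.cos(th),np.sin(th)])
th0=-1.09; home=-2.816
env.reach([*pt(th0),300],down(th0+np.pi)); set_gripper(70)
print(env.move_l([*pt(th0),248],rate=80,f_stop=8))
for th in np.linspace(th0,home+.05,8)[1:]:
    st=env.move_l([*pt(th),248],rot=down(th+np.pi),rate=80,f_stop=25); f=env.read_state()["force"]
    print(round(th,2),st,f.round(1))
    if st: break
else:
  for th in np.arange(home,home-.32,-.05):
    if env.move_l([*pt(th),248],rot=down(th+np.pi),rate=25,f_stop=5): break
s=env.read_state(); d=s["tool_pos"][:2]-P; print("stop",th,s["tool_pos"],s["force"],"ang",np.arctan2(d[1],d[0]),np.linalg.norm(d),s["time_s"])
snap("scene","s4"); snap("side","d4")
E
```

```text
False
-1.33 False [0.4 0.8 0.3]
-1.57 False [0.1 0.2 0.2]
-1.81 False [-0.6  0.1 -0.4]
-2.05 False [ 0.4 -0.4 -0.1]
-2.29 False [-0.6  0.3  0.7]
-2.53 False [ 1.  -0.1 -0.3]
-2.77 False [ 0.3 -0.3  0.4]
stop -3.015999999999999 [487.63656708 126.23739549 248.01106302] [ 0.90323286 -5.02922654  1.61274076] ang -2.9840014589187316 99.80013771649814 19.2583
```

```bash
python3 - <<'E'
from h import *
P=np.array([586.2,141.9]); th=-2.832; K=P+100*np.array([np.cos(th),np.sin(th)])
s=env.read_state(); print(s["width"])
env.move_l([*K,246],rate=60)
q=env.read_state()["qpos"].copy(); q5=q[5]; q[5]=-2.45; env.move_joints(q); env.hold(.2)
s=env.read_state(); print("tcp",s["tool_pos"],s["force"],s["wrist_torque"],s["time_s"]); np.save("base.npy",np.r_[s["force"],s["wrist_torque"]])
psi0=1.57+s["qpos"][0]-s["qpos"][5]; print("psi",psi0, R.from_quat(s["orientation"]).as_matrix()[:2,0],np.cos(psi0),np.sin(psi0))
b=np.load("base.npy")
set_gripper(30); s=env.read_state(); print("w",s["width"],s["tool_pos"],s["force"]-b[:3],s["wrist_torque"]-b[3:],s["time_s"])
z=246.;psi=psi0
for d in(.2,.4,.4):
    psi-=d;z-=1.59*d; env.move_l([*K,z],rot=down(psi),rate=30); s=env.read_state()
    print(round(psi0-psi,2),s["tool_pos"].round(2),(s["force"]-b[:3]).round(1),(s["wrist_torque"]-b[3:]).round(3),round(s["tau"][5],3),s["time_s"])
np.save("turn.npy",[psi0,psi,z,*K])
snap("scene","s5"); snap("side","d5")
v=np.hstack([cv2.resize(cv2.imread("pics/s4.png")[150:270,310:440],None,fx=3,fy=3),cv2.resize(cv2.imread("pics/d5.png")[120:240,240:370],None,fx=3,fy=3)]);cv2.imwrite("pics/crop5.png",v)
E
```

```text
70.25290620240945
tcp [490.88859241 111.03317314 245.7791162 ] [-0.83388141 -0.22132701 -0.47526198] [ 0.08251853 -0.11889766 -0.02549775] 23.3583
psi 4.219015727006113 [-0.47241524 -0.88137498] -0.4735995372375485 -0.880740301296801
w 39.41174459350234 [491.31412546 110.88534753 245.97315126] [ 3.40838678 -1.24568761  0.71429608] [-0.34382554 -0.35750114  0.00611189] 23.9417
0.2 [491.31 111.15 245.81] [ 3.9 -3.1  0.6] [-0.767 -0.466  0.09 ] 0.289 24.2917
0.6 [491.3  111.21 245.16] [ 3.6 -4.7  0.1] [-0.8   -0.526  0.055] 0.114 24.8417
1.0 [491.31 111.3  244.54] [ 3.7 -4.9  0.3] [-0.833 -0.625  0.046] 0.119 25.3917
```

View pics/crop5.png

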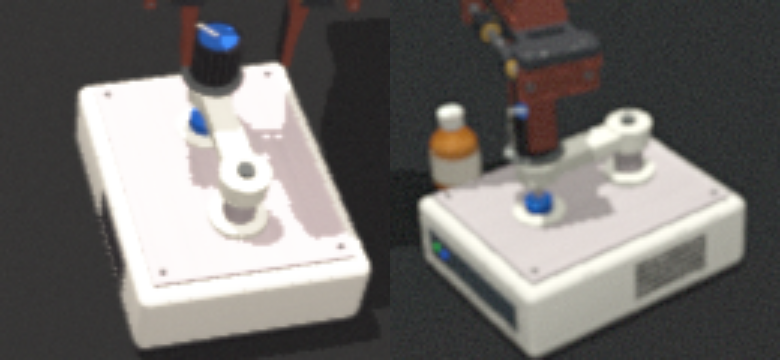

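The scene crop shows the arm home with the anvil over the blue disc. The side crop shows the knob gripped and the bottle untouched.

```bash
cat > turn.py <<'E'
from h import *
import sys
N=int(sys.argv[1]); st=float(sys.argv[2])
psi0,psi,z,*K=np.load("turn.npy"); b=np.load("base.npy"); con=len(sys.argv)>3; pk=0
for i in range(N):
    psi-=st
    if not con: z-=1.59*st
    env.move_l([*K,z],rot=down(psi),rate=30); env.hold(.05); s=env.read_state()
    fz=s["force"][2]-b[2]; tz=s["wrist_torque"][2]-b[5]
    if not con and fz>2.5: con=True; z+=.05
    if con: z+=np.clip(fz*.03,-.1,.15)
    print(round(psi0-psi,2),"z",round(s["tool_pos"][2],2),round(z,2),"f",(s["force"]-b[:3]).round(1),"tz",round(tz,3),"tau6",round(s["tau"][5],3),"t",round(s["time_s"],2),con)
    np.save("turn.npy",[psi0,psi,z,*K])
    pk=max(pk,tz)
    if psi0-psi>1.9 and pk>.1 and tz<pk-.1: print("CLICK?"); break
    if fz>9 or s["qpos"][5]>2.4: print("stop"); break
E
python3 turn.py 14 .1
```

```text
1.1 z 244.38 244.25 f [ 3.4 -3.5  1.4] tz 0.081 tau6 0.091 t 25.79 False
1.2 z 244.22 244.09 f [ 3.9 -2.8  0.6] tz 0.019 tau6 0.092 t 26.09 False
1.3 z 244.07 243.93 f [ 3.9 -4.2  0.4] tz 0.074 tau6 0.092 t 26.39 False
1.4 z 243.95 243.77 f [ 4.5 -3.6  0.3] tz 0.067 tau6 0.092 t 26.69 False
1.5 z 243.79 243.62 f [ 5.3 -3.8  0.5] tz 0.095 tau6 0.093 t 26.99 False
1.6 z 243.63 243.46 f [ 4.5 -3.  -0.4] tz 0.03 tau6 0.093 t 27.29 False
1.7 z 243.48 243.3 f [ 5.4 -3.2  0.2] tz 0.096 tau6 0.094 t 27.59 False
1.8 z 243.32 243.14 f [ 4.9 -3.2 -0.4] tz 0.05 tau6 0.095 t 27.89 False
1.9 z 243.17 242.98 f [ 5.3 -4.1  0.1] tz 0.017 tau6 0.095 t 28.19 False
2.0 z 243.01 242.82 f [ 4.3 -3.3 -0.7] tz 0.016 tau6 0.096 t 28.49 False
2.1 z 242.87 242.66 f [ 4.6 -3.5 -0.6] tz 0.043 tau6 0.096 t 28.79 False
2.2 z 242.75 242.5 f [ 5.3 -3.5  0.2] tz 0.092 tau6 0.097 t 29.09 False
2.3 z 242.58 242.34 f [ 7.  -3.3 -1. ] tz 0.117 tau6 0.097 t 29.39 False
2.4 z 242.42 242.18 f [ 6.  -5.4 -1.3] tz 0.046 tau6 0.098 t 29.69 False
```

```bash
sed -i 's/pk=max(pk,tz)/tz=s["tau"][5]; pk=max(pk,tz)/; s/pk>.1 and tz<pk-.1/tz<pk-.06/' turn.py; python3 turn.py 10 .1
```

```text
2.5 z 242.29 242.03 f [ 7.1 -3.6 -1.4] tz 0.103 tau6 0.098 t 29.99 False
2.6 z 242.12 241.87 f [ 6.9 -4.1 -0.9] tz 0.081 tau6 0.098 t 30.29 False
2.7 z 241.98 241.71 f [ 6.9 -5.5 -0.8] tz 0.062 tau6 0.098 t 30.59 False
2.8 z 241.81 241.55 f [ 6.9 -5.1 -1. ] tz 0.11 tau6 0.099 t 30.89 False
2.9 z 241.65 241.39 f [ 6.5 -5.5 -1.5] tz 0.12 tau6 0.099 t 31.19 False
3.0 z 241.48 241.23 f [ 6.1 -6.1 -0.8] tz 0.036 tau6 0.098 t 31.49 False
3.1 z 241.33 241.07 f [ 6.9 -5.7 -1.7] tz 0.071 tau6 0.098 t 31.79 False
3.2 z 241.28 240.91 f [ 6.4 -5.6  0.6] tz 0.079 tau6 0.1 t 32.09 False
3.3 z 241.19 240.75 f [ 6.  -6.6  1.3] tz 0.076 tau6 0.105 t 32.39 False
3.4 z 241.16 240.72 f [ 4.7 -8.   2.7] tz 0.162 tau6 0.109 t 32.69 True
```

```bash
python3 turn.py 8 .1 c
```

```text
3.5 z 241.16 240.74 f [ 5.3 -7.1  0.5] tz 0.093 tau6 0.114 t 32.99 True
3.6 z 241.11 240.74 f [ 6.6 -8.4 -0.1] tz 0.079 tau6 0.118 t 33.29 True
3.7 z 241.11 240.77 f [ 6.6 -8.2  1.3] tz 0.107 tau6 0.121 t 33.59 True
3.8 z 241.1 240.78 f [ 6.1 -7.7  0.3] tz 0.166 tau6 0.125 t 33.89 True
3.9 z 241.06 240.81 f [ 6.2 -7.5  0.9] tz 0.063 tau6 0.129 t 34.19 True
4.0 z 241.02 240.81 f [ 5.9 -8.5  0.1] tz 0.08 tau6 0.132 t 34.49 True
4.1 z 240.99 240.81 f [ 6.1 -8.1 -0.2] tz 0.141 tau6 0.135 t 34.79 True
4.2 z 240.98 240.84 f [ 5.2 -8.1  1. ] tz 0.149 tau6 0.138 t 35.09 True
```

```bash
cat > regrip.py <<'E'
from h import *
psi0,psi,z,*K=np.load("turn.npy")
set_gripper(70); q=env.read_state()["qpos"].copy(); q[5]-=2.6; env.move_joints(q); env.hold(.3)
s=env.read_state(); b=np.r_[s["force"],s["wrist_torque"]]; np.save("base.npy",b)
snap("scene","s6")
set_gripper(30); env.hold(.1); s=env.read_state()
np.save("turn.npy",[psi0,psi+2.6,s["tool_pos"][2]-.2,*K])
print(s["qpos"][5],s["width"],s["tool_pos"],(s["force"]-b[:3]).round(1),s["tau"][5],s["time_s"])
v=np.hstack([cv2.resize(cv2.imread(f"pics/{f}.png")[150:195,355:400],None,fx=8,fy=8,interpolation=cv2.INTER_CUBIC) for f in("s4","s6")]);cv2.imwrite("pics/crop6.png",v)
E
python3 regrip.py
```

```text
-0.848951029877822 39.5407156660054 [490.83986275 111.42199308 240.79424926] [-0.3 -1.8  1. ] 0.016974008758552372 39.0
```

View pics/crop6.png

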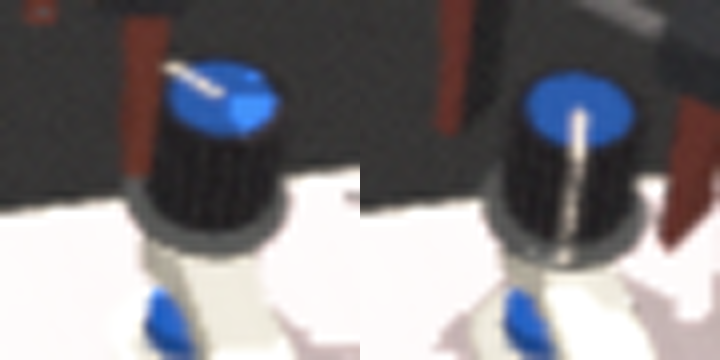

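The knob line points straight down the knob's side and lines up with the collar line, so there is no slip yet. I'll turn on carefully to the click.

```bash
sed -i 's/psi0-psi>1.9 and/i>2 and/' turn.py; python3 - <<'E'
import numpy as np
t=np.load("turn.npy"); t[2]=240.84; np.save("turn.npy",t)
E
python3 turn.py 10 .1 c
```

```text
1.7 z 240.81 240.84 f [-1.2 -0.7  0.1] tz 0.051 tau6 0.166 t 39.3 True
1.8 z 240.82 240.81 f [ 0.5  0.3 -1.2] tz 0.1 tau6 0.169 t 39.6 True
1.9 z 240.81 240.74 f [ 0.9  0.7 -2.1] tz 0.079 tau6 0.168 t 39.9 True
2.0 z 240.78 240.66 f [ 0.9  1.5 -2.7] tz 0.084 tau6 0.165 t 40.2 True
2.1 z 240.76 240.61 f [ 1.3  2.3 -1.8] tz 0.013 tau6 0.142 t 40.5 True
2.2 z 240.75 240.54 f [ 2.4  2.8 -2.2] tz -0.022 tau6 0.042 t 40.8 True
CLICK?
```

```bash
python3 turn.py 2 .1 c; python3 - <<'E'
from h import *
snap("scene","s7")
v=np.hstack([cv2.resize(cv2.imread(f"pics/{f}.png")[150:195,355:400],None,fx=8,fy=8,interpolation=cv2.INTER_CUBIC) for f in("s6","s7")]);cv2.imwrite("pics/crop7.png",v)
E
```

```text
2.3 z 240.76 240.51 f [ 3.7  3.4 -1.2] tz -0.096 tau6 -0.053 t 41.1 True
2.4 z 240.75 240.47 f [ 3.2  3.7 -1.2] tz -0.065 tau6 -0.036 t 41.4 True
```

View pics/crop7.png

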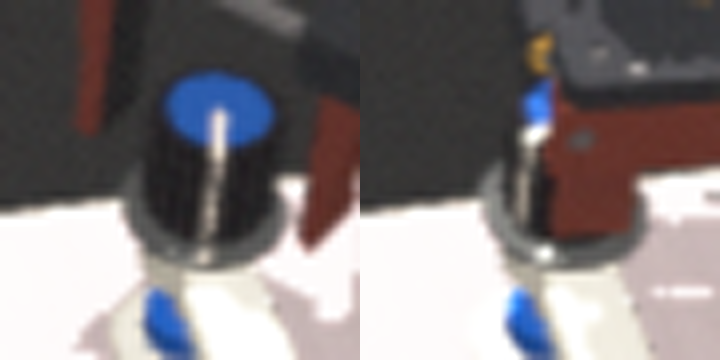

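```bash
python3 - <<'E'
from h import *
def az(px,z,c): d=onz("scene",px,z)[:2]-c; return np.arctan2(d[1],d[0]),np.linalg.norm(d)
# centre in scene frame: knob cap centre in s6 at crop (220,108)/8
c=onz("scene",(355+220/8,150+108/8),187.7)[:2]; print("cap centre",c)
for z,px in((187.7,(355+217/8,150+140/8)),(187.7,(355+175/8,150+130/8)),(148,(355+205/8,150+253/8)),(148,(355+185/8,150+252/8))): print(z,az(px,z,c))
E
python3 turn.py 2 .05 c
```

```text
cap centre [495.76163352 111.20617352]
187.7 (np.float64(-0.01008482994806905), np.float64(13.887110947498309))
187.7 (np.float64(-0.8331225637245382), np.float64(17.247318671498945))
148 (np.float64(0.049217741578999503), np.float64(22.262641469496156))
148 (np.float64(-0.2137387721467015), np.float64(23.30061095529576))
2.45 z 240.77 240.42 f [ 3.9  3.8 -1.7] tz -0.092 tau6 -0.063 t 41.75 True
2.5 z 240.76 240.39 f [ 4.2  3.6 -1.2] tz -0.048 tau6 0.0 t 42.05 True
```

The collar stopped after 0.24 rad and the knob has run about 0.65 rad ahead with torque back near zero, so one click is done. I'll release, lift and check.

```bash
python3 - <<'E'
from h import *
K=np.load("turn.npy")[3:]
set_gripper(70); env.hold(.2); s=env.read_state(); print(s["tau"][5])
env.move_l([*s["tool_pos"][:2],300],rate=120); env.move_l([400,60,330],rate=200); env.hold(.3)
snap("scene","s8"); snap("side","d8"); print(env.read_state()["time_s"],env.read_state()["force"])
v=np.hstack([cv2.resize(cv2.imread("pics/s8.png")[150:195,355:400],None,fx=8,fy=8,interpolation=cv2.INTER_CUBIC),cv2.resize(cv2.imread("pics/d8.png")[150:210,265:320],None,fx=6,fy=6,interpolation=cv2.INTER_CUBIC)]);cv2.imwrite("pics/crop8.png",v)
E
```

```text
-0.0015223006266751327
44.65 [-0.70412887 -0.11437415  0.07339172]
```

View pics/crop8.png

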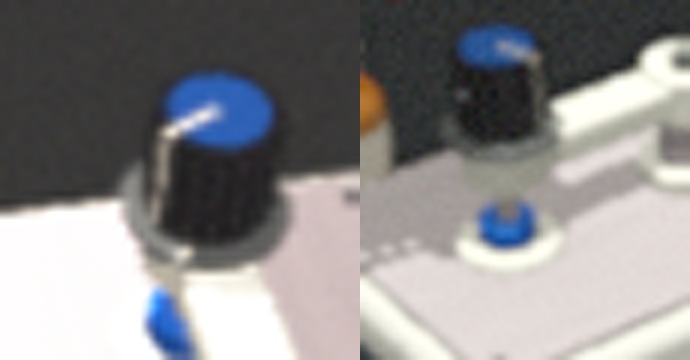

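```bash
python3 - <<'E'
from h import *
c=np.array([495.8,111.2])
def az(x,y,z): d=onz("scene",(355+x/8,150+y/8),z)[:2]-c; return np.arctan2(d[1],d[0]),np.linalg.norm(d)
print(az(167,133,187.7),az(184,253,148))
E
```

```text
(np.float64(-0.8495342884781837), np.float64(20.02080580196379)) (np.float64(-0.22093870844915073), np.float64(23.779931117528864))
```

Slip is 0.63 rad, which is exactly one click. The side view shows the anvil on the flat disc over the seat and the robot clear.

```bash
python3 -c "
from h import *
workorder.sign_off(); print(env.read_state()['time_s'])"
```

```text
the job is handed in; nothing more can be done
the job is handed in; nothing more can be done
```

The blue disc is clamped on the crystal seat at the clutch's first click, and I handed the job in at about 45 s of the 72 s allowed. No verdict is reported.

- **Disc:** I picked the smaller blue disc off the plate and laid it on the seat. The lowering stopped at a contact force of about 6 N, and the wrist picture then showed it within 1–2 mm of centre.
- **Arm:** I pushed it by the knob against its stop at about 5 N. The stop came about 2 mm from the position I had calculated. I did not measure the anvil's offset directly, but the pictures show it over the disc.
- **Knob:** I turned it clockwise in two grips. The anvil met the disc at about 3.2 rad. The joint torque then peaked, dropped below zero and came back to zero, which is one click, and I stopped there and let go. Vertical force at the wrist stayed within about 3 N.
- **Last check:** After release, the knob line was 0.63 rad ahead of the collar line, measured in one picture. The allowed range is 0.5 to 1.1 rad. The side picture showed the disc flat under the anvil with the robot clear.
- **Not confirmed:** The clamping force could not be measured. I take it from the clutch having slipped. I did not measure the other samples, bottle or tweezers again at the end, but nothing touched them that I noticed.
- **Disagreement:** The knob centre from the scene camera alone was about 5 mm off the position found by contact. It came from the rim of a small crop, so I used it only for comparing angles.

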